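# Clock the flanged tee in the holding fixture

### The job

At the fittings counter, pick up the flanged pipe tee and set it down gently (do not drop it), flange down, in the round recess of the holding fixture, turned so that its side outlet points along the index line straight at the sliding saddle. Let go of it, then slide the saddle fully home so that it straddles the outlet and keeps the tee from turning. Leave the other goods on the counter where they are.

Things in the scene. Friction and masses are not known exactly. Their poses are not given: they have to be found in the camera images.
- tee: flanged pipe tee, grey metal, 122 mm tall, standing on its flange (84 mm diameter, 10 thick; the only fitting with one). Origin: middle of the flange's underside; z up the main pipe (49 mm diameter), +x along the side outlet. Grip the top collar, 54 mm diameter, 94 to 122 mm up. Outlet: axis 58 mm up, 42 mm diameter, end collar 48 mm diameter 65 to 85 mm off the main axis. 0.4 to 0.85 kg
- tee_outlet (a point): centre of the mouth of the tee's side outlet: 85 mm from the main axis, 58 mm above the flange's underside
- fixture: holding fixture, grey painted block fixed to the counter; origin at counter height under the middle of its recess; +x runs along the index line (black, on the recess's rim) from the recess to the saddle. 150 x 150 mm round the recess, then a 110 mm wide track to x = 240 mm; all 20 mm high
- seat (a point): centre of the recess's floor, 12 mm above the counter. The recess is 90 mm in diameter and 8 mm deep with a bevelled edge; axes as the fixture's
- saddle (a joint): slide of the steel saddle towards the recess, m: 0 fully back, 0.060 fully home (starts 0 to 0.015; 4 N moves it). An upright U open at the top and towards the recess: cheeks 53 mm apart inside, flared to about 70 mm at the front, tops 85 mm above the counter. At 0 the flares begin 108 mm, the back wall 160 mm, from the recess's centre; both less the joint's value
- saddle_grip (a point): grip point of the saddle's black upright handle, on its middle, 115 mm above the counter. The handle is 24 mm thick along the slide (fixture x), 50 mm wide across it, and stands from 85 to 130 mm above the counter; at joint 0 it is 171 mm from the recess's centre along fixture +x
- coupling: straight pipe coupling, grey metal, standing, 68 mm diameter, 80 mm tall, no side outlet; origin at the middle of its underside. Leave it where it is
- elbow: plain pipe elbow, grey metal, standing, 48 mm diameter foot with no flange, about 81 mm tall, side outlet reaching 56 mm along its +x; origin at the middle of its underside. Leave it where it is
- camlock: cam-lock hose coupler, grey metal, 64 mm diameter, 75 mm tall, with two brass arms on its sides (along its y); origin at the middle of its underside. Leave it where it is
- pulley: pulley block lying flat, brass cheeks 84 mm across, 38 mm thick, steel eye along its +x (about 110 mm from the origin); origin at the middle of its underside. Leave it where it is
- wrench: steel wrench, 200 mm long, lying along its x; origin at the middle of its underside. Leave it where it is
Not all that is in view belongs to the job. Leave any black or blue look-alike of the tee alone.

How it is judged:
By the outcome, as a careful person would: the job done as asked, in the order asked, and still so for the second after the job is handed in, with the robot touching nothing.
It also fails if it takes over 53 s, if anything falls off the work surface, if the arm or the gripper's body presses on something with over 40 N, if the wrist force passes 120 N, or if a joint passes its speed limit or range.

### The arm

A 6-joint arm with a two-finger parallel gripper is mounted at the origin on the work surface. World frame = base frame: x ahead of the robot, y to its left, z up, the work surface at z = 0. Lengths are in m, angles in rad, forces in N, time in s.
With the tool pointing down it reaches from about 0.375 to 0.975 m from the base axis. Payload 3.8 kg.
Tool frame: the origin (TCP) lies midway between the tips of the shut fingers; the grasp point (between the pads) lies 19 mm behind it; z points along the fingers, y is the direction in which the jaws open and shut (so a half turn about z gives the same grasp; the last joint's range is limited). The gripper opens to 85 mm and grips with 20 to 120 N. Pads are 22 mm wide; open, the fingers measure 114 mm over their backs; the gripper's body (76 mm by 85 mm) begins 54 mm behind the grasp point. The pads swing forward as they close: fully open they stand 13 mm farther back than shut.
Start: joints at [1.094, 0.264, 1.604, -0, 1.274, -0.037], TCP at [0.287, 0.611, 0.231] pointing down, gripper open.
Joint ranges: [-2.63, 2.63], [-0.94, 2.18], [0.31, 2.57], [-1.31, 4.45], [0, 2.66], [-2.55, 2.55]. Speed limits (rad/s): [2.57, 2.57, 3.14, 3.14, 3.14, 3.14].

### API

Orientations are given as a rotation vector (axis times angle).
In Python, from workcell import bot gives the robot as it stands.
- The arm moves only by the tool drive_tool, never from a script. Its argument "deltas" is a list of rows, each an object with "hand": the opening, from 0 (shut) to 1 (fully open); "offset": the shift along the world's x, y, z in cm, a list of three; "angular": the turn, a rotation vector about the world's x, y, z in degrees, a list of three. A call has 1 to 8 rows; each row is the pose to reach, as a shift and turn from the pose commanded when the call began; what a row does not reach only later rows make up. A row lasts 1/8 s, in which the tool goes at most 62.5 mm and 10.7 degrees, less where a joint would pass 70% of its speed; a pose out of reach is approached as far as the arm can. A call with a gripper value outside its range is refused whole. The fingers move at their own pace and stop on an object; "force" is the grip in N (left out, the last holds). Time passes only in rows, so rows that repeat a pose let the fingers close. It gives the time, the measured TCP pose, the force and the opening at its end, in the units of the state.
- bot.read_state(): the state, without advancing time (a new reading comes with each control period).
- bot.read_camera(name): name is "scene" or "top" or "wrist"; returns a dict with "frame" (400x640x3 uint8, blue, green, red), "mtx" (3x3 intrinsics, pixels), "R" (3x3) and "t" (3): a world point X has camera coordinates R X + t. Camera axes: x right, y down, z forward; pixel columns grow to the right and rows downward; lengths in m; the calibration is good to about 2 mm. The wrist camera is an equidistant fisheye: a pixel r from the principal point sees the ray r / f radians off the axis. A picture is of the moment at which its call begins. There is no depth.
- bot.finish_job(): hands the job in, once; it reports no verdict.
The state is a dict: "time": time; "q": joint angles; "joint_vel": joint speeds; "joint_torque": joint torques, N m; "tool_pos": TCP position; "tcp_rot": TCP orientation; "wrist_force": force on the tool from outside, world axes, zero at the start; "torque": the same for the moment, N m; "width": opening from 0.0 (shut) to 1.0 (fully open).
Only numpy, scipy, OpenCV 4.12 (cv2) and the standard library are available. Lean on these libraries where they do the work, as an engineer would, in place of code of your own. Each camera call takes 0.05 s, during which the arm holds its last target. There are 200 camera calls.

## Working session

There is one attempt and no reset: what is moved stays moved. The work goes in short steps, Python scripts to look and compute and a tool call to move; the robot and the scene stay as the last step left them, time stands still between calls to the robot, and variables do not carry over. Pictures are saved under pics/ and viewed, about 8 in all and at most 12, crops included, and the job is handed in when it is done.

Besides the shell and the picture viewer there is one more tool, called after ">>>" by a JSON object that holds its "fn" and its "kwargs". drive_tool: Moves the arm, as the interface text tells. Its arguments: {"type":"object","properties":{"deltas":{"type":"array"},"force":{"type":"number"}},"required":["deltas"]}

```bash
mkdir -p pics; ls
python3 - <<'E'
from workcell import bot
import cv2,pickle
d={}
for n in("top","scene"):
    c=bot.read_camera(n);d[n]=c;cv2.imwrite(f"pics/{n}0.png",c["frame"])
pickle.dump(d,open("c0.pkl","wb"))
for n in d: print(n,d[n]["mtx"],d[n]["R"],d[n]["t"])
print(bot.read_state())
E
```

```text
pics
top [[402.64327784   0.         323.0506898 ]
 [  0.         402.64327784 198.27554368]
 [  0.           0.           1.        ]] [[ 0.0226201  -0.99963816 -0.0145563 ]
 [-0.99099155 -0.02049727 -0.13234656]
 [ 0.13200031  0.01741887 -0.99109662]] [-0.02643     0.53506832  1.10242052]
scene [[472.73097362   0.         321.1196108 ]
 [  0.         472.73097362 194.88775854]
 [  0.           0.           1.        ]] [[-0.22561904  0.97419825 -0.00581505]
 [ 0.83616977  0.19058254 -0.51429409]
 [-0.49991616 -0.12089691 -0.85759418]] [ 0.15264762 -0.37581834  1.73428112]
{'time': 0.1, 'q': array([ 1.09410555e+00,  2.64679557e-01,  1.60526152e+00, -2.57097808e-05,
        1.27366675e+00, -3.69087594e-02]), 'joint_vel': array([-0.00111881, -0.0016124 , -0.00293265,  0.00018098, -0.00245134,
        0.00010936]), 'joint_torque': array([ 1.50470627e-03, -5.16709971e+01, -3.68592381e+01, -3.94247979e-05,
        6.35622549e-03,  6.65502716e-05]), 'tool_pos': array([0.28708769, 0.6101762 , 0.23007232]), 'tcp_rot': array([-0.68513606, -3.06547178,  0.00307094]), 'wrist_force': array([-0.17184013, -0.42796237,  0.03481888]), 'torque': array([ 0.03670589,  0.05866078, -0.021179  ]), 'width': 1.002771215549696}
```

View pics/top0.png

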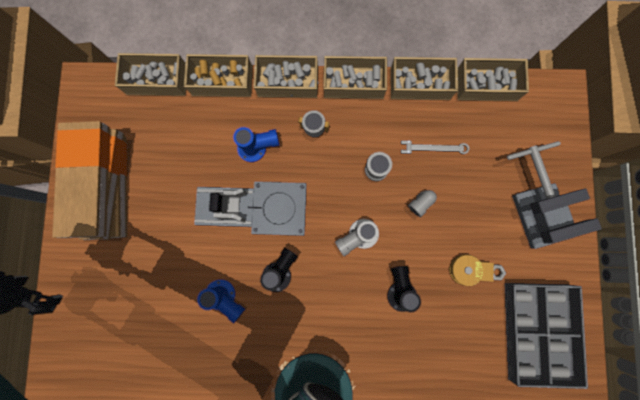

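View pics/scene0.png

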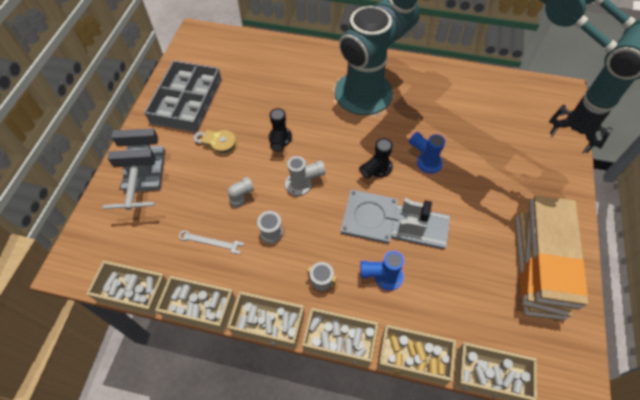

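The top view shows the grey tee at about (365,233), its outlet pointing left and down to about (345,243). The recess is at (278,210) and the saddle at (225,205), with black and blue look-alikes nearby. I'll enlarge both views for accurate pixel positions.

Run:
```python
import cv2,pickle
d=pickle.load(open("c0.pkl","rb"))
a=d["top"]["frame"][170:270,190:390]; cv2.imwrite("pics/topc.png",cv2.resize(a,None,fx=4,fy=4,interpolation=cv2.INTER_CUBIC))
a=d["scene"]["frame"][140:255,270:460]; cv2.imwrite("pics/scenec.png",cv2.resize(a,None,fx=4,fy=4,interpolation=cv2.INTER_CUBIC))
```

```text
(no output)
```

View pics/topc.png

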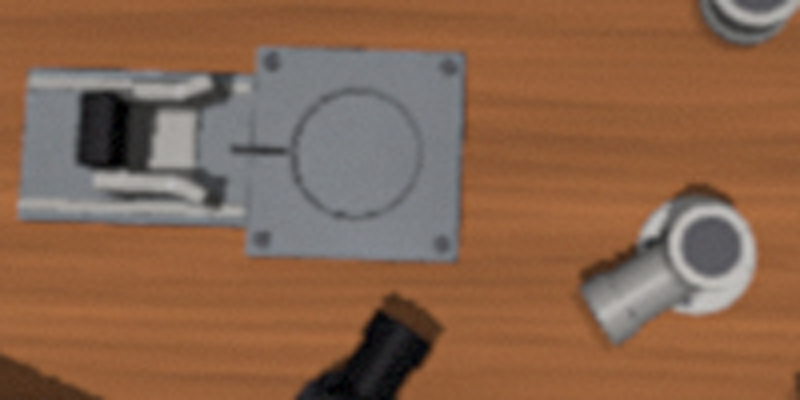

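View pics/scenec.png

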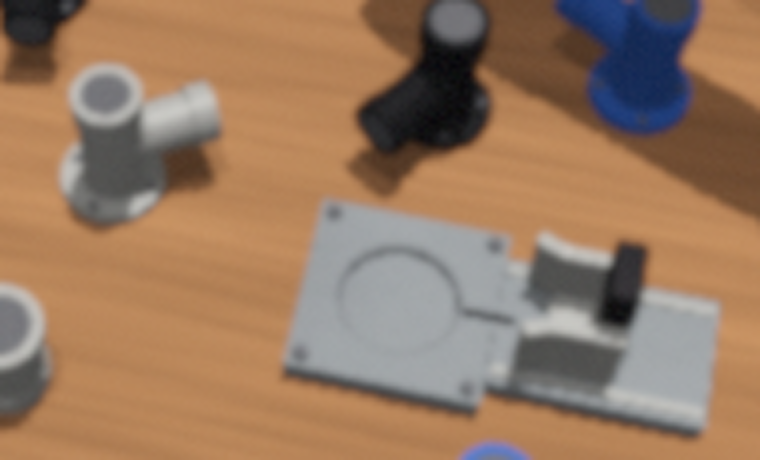

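The crops show the tee's top collar at (710,247) in the top crop and (107,96) in the scene crop. Fixture corners, recess and index line are also clear. Next is a least-squares fit of the poses from both views.

```bash
cat > h.py <<'E'
import numpy as np
def proj(c,X):
    p=np.atleast_2d(X)@c["R"].T+c["t"]; p=p@c["mtx"].T
    return p[:,:2]/p[:,2:]
def place(b,X):
    X=np.atleast_2d(np.array(X,float)); s,c=np.sin(b[2]),np.cos(b[2])
    return np.c_[c*X[:,0]-s*X[:,1]+b[0],s*X[:,0]+c*X[:,1]+b[1],X[:,2]]
E
python3 - <<'E'
import pickle,numpy as np
from scipy.optimize import least_squares
from h import *
d=pickle.load(open("c0.pkl","rb"))
T,S=d["top"],d["scene"]
uc=lambda o,P:(np.array(P,float)+.5)/4-.5+np.array(o)
for c in(T,S): print("cam",-c["R"].T@c["t"])
# fixture: +x left in top image -> world +y ; local +y -> world -x (down in image)
F=[[.075,-.075,.02],[-.075,-.075,.02],[-.075,.075,.02],[.075,.075,.02],[0,0,.02]]
tp=uc((190,170),[(257,47),(466,54),(459,263),(246,257),(357,153)])
sp=uc((270,140),[(478,402),(290,368),(322,200),(510,238),(401,300)])
def f(b):return np.r_[(proj(T,place(b,F))-tp).ravel(),(proj(S,place(b,F))-sp).ravel()]
r=least_squares(f,[.6,.1,1.57]);fx=r.x;print("fix",fx,np.round(r.fun.reshape(-1,2),1).tolist())
for n,o,c,P,m in(("T",(190,170),T,F[:5],tp),):
    r1=least_squares(lambda b:(proj(c,place(b,F))-m).ravel(),fx);print("top only",r1.x)
Q=[[0,0,.122],[.085,0,.058]]
t1=uc((190,170),[(710,247),(597,315)]);s1=uc((270,140),[(107,96),(216,109)])
g=lambda b:np.r_[(proj(T,place(b,Q))-t1).ravel(),(proj(S,place(b,Q))-s1).ravel()]
r=least_squares(g,[.55,-.1,2]);print("tee",r.x,np.round(r.fun.reshape(-1,2),1).tolist())
# handle top face
h=lambda s:(proj(T,place(fx,[[.171-s[0],0,.13]]))-uc((190,170),[(99,130)])).ravel()
for s in(0,.015):print(s,(proj(T,place(fx,[[.171-s+a,b,.13] for a in(-.012,.012) for b in(-.025,.025)])-0)-[190,170])*4, (proj(S,place(fx,[[.171-s+a,b,.13] for a in(-.012,.012) for b in(-.025,.025)])-0)-[270,140])*4)
pickle.dump((fx,r.x),open("fit.pkl","wb"))
from workcell import bot
E
```

```text
cam [ 0.38532618 -0.03465591  1.16303498]
cam [1.2156833  0.13258459 1.29491589]
fix [0.50704703 0.11238568 1.57020482] [[-0.4, 0.2], [-0.7, -0.5], [-0.5, -0.5], [-0.1, -0.2], [-0.4, 0.1], [0.6, 0.7], [-1.9, -0.9], [-0.1, -0.3], [-0.0, -0.7], [-0.6, -0.4]]
top only [0.50647401 0.1111459  1.56312992]
tee [ 0.44062367 -0.13116159  2.14326247] [[-0.3, -0.1], [-0.6, 0.4], [-0.2, -0.3], [-0.9, 0.5]]
0 [[ 90.51277704  89.99083818]
 [ 85.9212679  166.43389165]
 [ 53.85409944  89.22317938]
 [ 49.03234457 165.63057689]] [[627.52048568 296.67886086]
 [635.53643738 236.65183496]
 [661.9140286  303.41276215]
 [669.30871078 243.13099627]]
0.015 [[113.43936489  90.47093724]
 [108.99194809 166.93629226]
 [ 76.76233255  89.70289409]
 [ 72.08443773 166.13257275]] [[606.1011563  292.48517689]
 [614.50262485 232.61652875]
 [640.40034041 299.20060369]
 [648.1839589  239.07824348]]
```

>>> {"fn": "drive_tool", "kwargs": {"deltas": [{"hand": 1,"offset": [1.2,-6,2],"angular": [0,0,-4]},{"hand": 1,"offset": [2.4,-12,3],"angular": [0,0,-8]},{"hand": 1,"offset": [3.6,-18,4],"angular": [0,0,-12]},{"hand": 1,"offset": [4.8,-24,4],"angular": [0,0,-16]},{"hand": 1,"offset": [6,-30,4],"angular": [0,0,-20]},{"hand": 1,"offset": [7.2,-36,4],"angular": [0,0,-24]},{"hand": 1,"offset": [8.4,-42,4],"angular": [0,0,-28]},{"hand": 1,"offset": [9.6,-48,4],"angular": [0,0,-32]}]}}

```text
time: 1.1
tool_pos: [0.3831, 0.1289, 0.271]
tcp_rot: [1.506, 2.757, 0.0]
wrist_force: [1.7, 0.1, 0.6]
width: 1.005
```

>>> {"fn": "drive_tool", "kwargs": {"deltas": [{"hand": 1,"offset": [1.2,-6,0],"angular": [0,0,0]},{"hand": 1,"offset": [2.4,-12,0],"angular": [0,0,0]},{"hand": 1,"offset": [3.4,-17,0],"angular": [0,0,0]},{"hand": 1,"offset": [4.0,-20,0],"angular": [0,0,0]},{"hand": 1,"offset": [4.0,-20,0],"angular": [0,0,0]},{"hand": 1,"offset": [4.0,-20,0],"angular": [0,0,0]}]}}

```text
time: 1.85
tool_pos: [0.423, -0.0687, 0.2709]
tcp_rot: [-1.504, -2.757, -0.0]
wrist_force: [-0.1, -0.3, -0.2]
width: 1.003
```

Run:
```python
from workcell import bot
import cv2,pickle
c=bot.read_camera("wrist");cv2.imwrite("pics/w1.png",c["frame"])
pickle.dump(c,open("w1.pkl","wb"))
s=bot.read_state();print(c["mtx"],-c["R"].T@c["t"],c["R"],s["time"],s["tool_pos"],s["tcp_rot"],s["q"],s["wrist_force"])
```

```text
[[309.70691629   0.         318.4183805 ]
 [  0.         309.70691629 200.76727144]
 [  0.           0.           1.        ]] [ 0.38294117 -0.00767158  0.41361024] [[ 8.40358360e-01  5.42031205e-01  5.85493451e-07]
 [ 5.18649521e-01 -8.04108006e-01  2.90539137e-01]
 [ 1.57481749e-01 -2.44156689e-01 -9.56863109e-01]] 1.9 [ 0.42303669 -0.06835209  0.27097534] [-1.50240777e+00 -2.75804703e+00 -4.07222717e-04] [-2.18730815e-01 -2.42576060e-01  2.04281100e+00  5.06672984e-04
  1.34213533e+00 -7.92056496e-01] [-0.221426    0.71398438 -0.25074373]
```

View pics/w1.png

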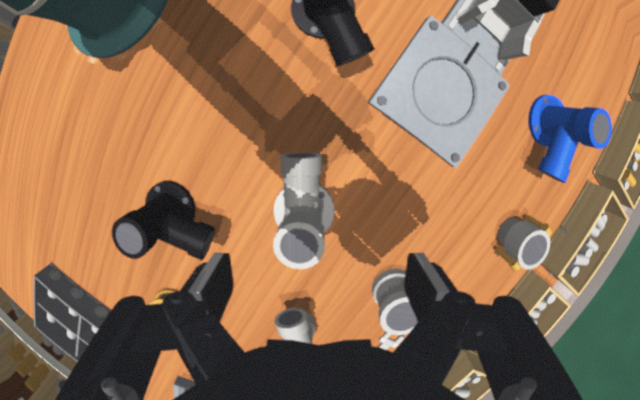

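The wrist view shows the tee's top ring at (299,245), its outlet mouth at about (302,156), the recess at (444,91) and plate corners (371,101), (456,164), (508,86) and (432,16). I'll refine the fit with these.

```bash
cat >> h.py <<'E'
import cv2
def wproj(c,X):
    X=np.atleast_2d(X).astype(float)[:,None]
    return cv2.fisheye.projectPoints(X,cv2.Rodrigues(c["R"])[0],np.array(c["t"],float).reshape(3,1),c["mtx"],np.zeros(4))[0][:,0]
E
python3 - <<'E'
import pickle,numpy as np
from scipy.optimize import least_squares
from h import *
d=pickle.load(open("c0.pkl","rb"));W=pickle.load(open("w1.pkl","rb"))
fx,te=pickle.load(open("fit.pkl","rb"))
T,S=d["top"],d["scene"]
uc=lambda o,P:(np.array(P,float)+.5)/4-.5+np.array(o)
F=[[-.075,-.075,.02],[-.075,.075,.02],[.075,.075,.02],[.075,-.075,.02],[0,0,.02]]
m=np.array([(456,164),(371,101),(432,16),(508,86),(444,91)],float)
r=least_squares(lambda b:(wproj(W,place(b,F))-m).ravel(),fx);print(r.x,r.fun.round(1))
Q=[[0,0,.122],[.085,0,.058]];m=np.array([(299,245),(302.5,156)])
r=least_squares(lambda b:(wproj(W,place(b,Q))-m).ravel(),te);print(r.x,r.fun.round(1))
a=np.linspace(0,6.28,40)
im=W["frame"].copy()
def circ(b,R,z,col):
    for p in wproj(W,place(b,np.c_[R*np.cos(a),R*np.sin(a),0*a+z])): cv2.circle(im,tuple(int(v*16) for v in p),8,col,-1,cv2.LINE_AA,4)
t2=r.x
circ(t2,.027,.122,(0,0,255));circ(t2,.042,.01,(0,255,0))
P=place(t2,np.c_[0*a+.085,.024*np.cos(a),.058+.024*np.sin(a)])
for p in wproj(W,P): cv2.circle(im,tuple(int(v*16) for v in p),8,(255,0,0),-1,cv2.LINE_AA,4)
circ(fx,.045,.02,(0,0,255))
cv2.imwrite("pics/w1o.png",cv2.resize(im[0:290,230:530],None,fx=2,fy=2,interpolation=cv2.INTER_CUBIC))
E
```

```text
[0.50689495 0.11089627 1.55228278] [-0.7  3.6 -1.5 -0.1 -0.8 -1.9  1.9 -1.1  2.1 -0.5]
[ 0.44055901 -0.13426302  2.12259644] [-0.  1.  0. -1.]
```

View pics/w1o.png

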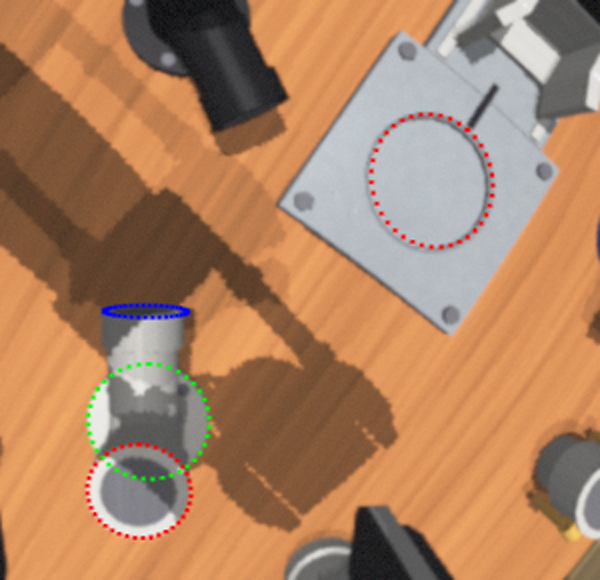

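>>> {"fn": "drive_tool", "kwargs": {"deltas": [{"hand": 1,"offset": [0.9,-3.3,-2],"angular": [0,0,-0.5]},{"hand": 1,"offset": [1.76,-6.5,-6],"angular": [0,0,-1]},{"hand": 1,"offset": [1.76,-6.5,-10],"angular": [0,0,-1]},{"hand": 1,"offset": [1.76,-6.5,-13],"angular": [0,0,-1]},{"hand": 1,"offset": [1.76,-6.5,-16],"angular": [0,0,-1]},{"hand": 1,"offset": [1.76,-6.5,-18],"angular": [0,0,-1]},{"hand": 1,"offset": [1.76,-6.5,-18.6],"angular": [0,0,-1]},{"hand": 1,"offset": [1.76,-6.5,-18.6],"angular": [0,0,-1]}]}}

```text
time: 2.9
tool_pos: [0.4411, -0.1334, 0.0854]
tcp_rot: [-1.526, -2.746, -0.0]
wrist_force: [0.9, 1.2, 0.6]
width: 0.996
```

>>> {"fn": "drive_tool", "kwargs": {"deltas": [{"hand": 0.5,"offset": [0,0,0],"angular": [0,0,0]},{"hand": 0.4,"offset": [0,0,0],"angular": [0,0,0]},{"hand": 0.3,"offset": [0,0,0],"angular": [0,0,0]},{"hand": 0.3,"offset": [0,0,0],"angular": [0,0,0]},{"hand": 0.3,"offset": [0,0,0],"angular": [0,0,0]},{"hand": 0.3,"offset": [0,0,0],"angular": [0,0,0]}], "force": 60}}

```text
time: 3.65
tool_pos: [0.4417, -0.1347, 0.0868]
tcp_rot: [1.527, 2.743, 0.0]
wrist_force: [-2.8, -1.4, 5.7]
width: 0.614
```

Run:
```python
import pickle,numpy as np
from scipy.optimize import least_squares
from h import *
W=pickle.load(open("w1.pkl","rb"))
F=[[-.075,-.075,.02],[-.075,.075,.02],[.075,.075,.02],[.075,-.075,.02],[0,0,.02]]
m=(np.array([(452,333),(279,204),(401,31),(560,170),(432,182)],float)+.5)/2-.5+[230,0]
r=least_squares(lambda b:(wproj(W,place(b,F))-m).ravel(),[.507,.112,1.57]);print(r.x,r.fun.round(1))
from workcell import bot
s=bot.read_state();print(s["time"],s["tool_pos"],s["tcp_rot"],s["width"],s["wrist_force"],s["torque"])
c=bot.read_camera("wrist");pickle.dump(c,open("w2.pkl","wb"))
```

```text
[0.50674782 0.1105167  1.56072944] [-0.1  1.4  0.1  0.   0.1 -1.  -0.1 -0.4  0.2 -0.1]
3.65 [ 0.44165514 -0.1347135   0.08677571] [1.52724274e+00 2.74338824e+00 2.02510944e-04] 0.6140173051140789 [-2.80860043 -1.3975787   5.706272  ] [0.15451231 0.19616936 0.00947802]
```

>>> {"fn": "drive_tool", "kwargs": {"deltas": [{"hand": 0.3,"offset": [0,0,0.5],"angular": [0,0,0]},{"hand": 0.3,"offset": [0,0,1.5],"angular": [0,0,0]},{"hand": 0.3,"offset": [0,0,3.5],"angular": [0,0,0]},{"hand": 0.3,"offset": [0,0,6],"angular": [0,0,0]},{"hand": 0.3,"offset": [0,0,9],"angular": [0,0,0]},{"hand": 0.3,"offset": [0,0,12],"angular": [0,0,0]},{"hand": 0.3,"offset": [0,0,13.5],"angular": [0,0,0]},{"hand": 0.3,"offset": [0,0,14],"angular": [0,0,0]}]}}

```text
time: 4.7
tool_pos: [0.4411, -0.1343, 0.2258]
tcp_rot: [1.527, 2.744, 0.0]
wrist_force: [-0.0, 0.5, -8.3]
width: 0.614
```

>>> {"fn": "drive_tool", "kwargs": {"deltas": [{"hand": 0.3,"offset": [0.3,1,0],"angular": [0,0,-2]},{"hand": 0.3,"offset": [1,4,0],"angular": [0,0,-6]},{"hand": 0.3,"offset": [2.2,8.5,0],"angular": [0,0,-12]},{"hand": 0.3,"offset": [3.4,13,0],"angular": [0,0,-18]},{"hand": 0.3,"offset": [4.6,17.5,0],"angular": [0,0,-24]},{"hand": 0.3,"offset": [5.8,21.5,0],"angular": [0,0,-29]},{"hand": 0.3,"offset": [6.4,23.8,0],"angular": [0,0,-31.5]},{"hand": 0.3,"offset": [6.6,24.4,0],"angular": [0,0,-32.2]}]}}

```text
time: 5.7
tool_pos: [0.506, 0.1109, 0.2233]
tcp_rot: [-2.226, -2.214, 0.005]
wrist_force: [0.1, -0.8, -8.0]
width: 0.62
```

>>> {"fn": "drive_tool", "kwargs": {"deltas": [{"hand": 0.3,"offset": [0,0,-2],"angular": [0,0,0]},{"hand": 0.3,"offset": [0,0,-4],"angular": [0,0,0]},{"hand": 0.3,"offset": [0,0,-6],"angular": [0,0,0]},{"hand": 0.3,"offset": [0,0,-7],"angular": [0,0,0]},{"hand": 0.3,"offset": [0,0,-7],"angular": [0,0,0]},{"hand": 0.3,"offset": [0,0,-7],"angular": [0,0,0]}]}}

```text
time: 6.45
tool_pos: [0.5076, 0.1096, 0.156]
tcp_rot: [2.229, 2.213, 0.001]
wrist_force: [-0.8, -0.3, -6.7]
width: 0.616
```

Run:
```python
from workcell import bot
import cv2,pickle,numpy as np
d={n:bot.read_camera(n) for n in("top","scene","wrist")}
s=bot.read_state();d["s"]=s
pickle.dump(d,open("c1.pkl","wb"))
a=d["top"]["frame"][160:260,190:330];b=d["wrist"]["frame"][40:340,160:480]
s4=lambda x,f:cv2.resize(x,None,fx=f,fy=f,interpolation=cv2.INTER_CUBIC)
A=s4(d["scene"]["frame"][130:260,330:470],2.8);B=s4(b,1.3)
A=A[:390,:384];B=B[:390,:416]
h=min(A.shape[0],B.shape[0]);cv2.imwrite("pics/p1.png",np.hstack([A[:h],B[:h]]))
print(s["time"],s["tool_pos"],s["tcp_rot"],s["width"],s["wrist_force"],s["torque"],A.shape)
```

```text
6.6 [0.50778807 0.10982945 0.15638642] [2.22832859 2.21285082 0.00250782] 0.6137061886611667 [ 0.0777588   0.45693321 -7.20389232] [-0.11559638  0.00476048  0.00268566] (364, 384, 3)
```

View pics/p1.png

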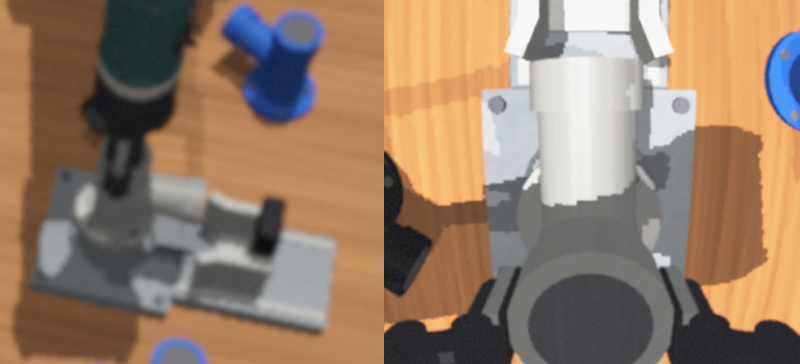

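The left half of the picture shows the tee over the recess, facing the saddle. In the right half, from the wrist, the fixture and saddle centre is at x≈590, the ring at 591 and the mouth at 586.5. The mouth is therefore about 1.3° too far round, so I'll correct that while lowering.

>>> {"fn": "drive_tool", "kwargs": {"deltas": [{"hand": 0.3,"offset": [0,0,-1],"angular": [0,0,-1.2]},{"hand": 0.3,"offset": [0,0,-2.2],"angular": [0,0,-1.2]},{"hand": 0.3,"offset": [0,0,-3.4],"angular": [0,0,-1.2]},{"hand": 0.3,"offset": [0,0,-4.2],"angular": [0,0,-1.2]},{"hand": 0.3,"offset": [0,0,-4.6],"angular": [0,0,-1.2]},{"hand": 0.3,"offset": [0,0,-4.9],"angular": [0,0,-1.2]},{"hand": 0.3,"offset": [0,0,-5.1],"angular": [0,0,-1.2]},{"hand": 0.3,"offset": [0,0,-5.2],"angular": [0,0,-1.2]}]}}

```text
time: 7.6
tool_pos: [0.5072, 0.1098, 0.1035]
tcp_rot: [2.252, 2.19, 0.001]
wrist_force: [-0.4, -0.2, -8.1]
width: 0.616
```

>>> {"fn": "drive_tool", "kwargs": {"deltas": [{"hand": 0.3,"offset": [0,0,-0.1],"angular": [0,0,0]},{"hand": 0.3,"offset": [0,0,-0.2],"angular": [0,0,0]},{"hand": 0.3,"offset": [0,0,-0.3],"angular": [0,0,0]},{"hand": 0.3,"offset": [0,0,-0.35],"angular": [0,0,0]},{"hand": 0.3,"offset": [0,0,-0.4],"angular": [0,0,0]}]}}

```text
time: 8.22
tool_pos: [0.507, 0.1098, 0.0993]
tcp_rot: [2.252, 2.19, 0.0]
wrist_force: [0.3, -0.6, -8.4]
width: 0.614
```

>>> {"fn": "drive_tool", "kwargs": {"deltas": [{"hand": 0.3,"offset": [0,0,-0.05],"angular": [0,0,0]},{"hand": 0.3,"offset": [0,0,-0.1],"angular": [0,0,0]},{"hand": 0.3,"offset": [0,0,-0.1],"angular": [0,0,0]}]}}

```text
time: 8.6
tool_pos: [0.507, 0.1097, 0.099]
tcp_rot: [2.252, 2.19, -0.0]
wrist_force: [-3.9, -2.0, 0.3]
width: 0.616
```

>>> {"fn": "drive_tool", "kwargs": {"deltas": [{"hand": 0.66,"offset": [0,0,0],"angular": [0,0,0]},{"hand": 0.75,"offset": [0,0,0],"angular": [0,0,0]},{"hand": 0.9,"offset": [0,0,0],"angular": [0,0,0]},{"hand": 1,"offset": [0,0,0],"angular": [0,0,0]},{"hand": 1,"offset": [0,0,0],"angular": [0,0,0]},{"hand": 1,"offset": [0,0,1],"angular": [0,0,0]},{"hand": 1,"offset": [0,0,3],"angular": [0,0,0]},{"hand": 1,"offset": [0,0,6],"angular": [0,0,0]}]}}

```text
time: 9.6
tool_pos: [0.5063, 0.1096, 0.1586]
tcp_rot: [-2.251, -2.189, 0.002]
wrist_force: [0.5, -0.6, 0.6]
width: 1.002
```

>>> {"fn": "drive_tool", "kwargs": {"deltas": [{"hand": 1,"offset": [0,0,3],"angular": [0,0,0]},{"hand": 1,"offset": [0,0,5],"angular": [0,0,0]},{"hand": 1,"offset": [0,0,6],"angular": [0,0,0]},{"hand": 1,"offset": [0,0,6],"angular": [0,0,0]}]}}

```text
time: 10.1
tool_pos: [0.5075, 0.1098, 0.2192]
tcp_rot: [2.252, 2.189, 0.002]
wrist_force: [-0.2, -0.2, -1.1]
width: 1.003
```

Run:
```python
from workcell import bot
import cv2,pickle,numpy as np
from h import *
d={n:bot.read_camera(n) for n in("wrist",)}
s=bot.read_state();d["s"]=s;W=d["wrist"]
pickle.dump(d,open("c2.pkl","wb"))
im=W["frame"].copy()
fx=[.507,.111,1.563]
a=np.linspace(0,6.28,40)
def dots(b,X,col):
    for p in wproj(W,place(b,X)): cv2.circle(im,tuple(int(v*16) for v in p),10,col,-1,cv2.LINE_AA,4)
z=.012
dots(fx,np.c_[.027*np.cos(a),.027*np.sin(a),0*a+z+.122],(0,0,255))
dots(fx,np.c_[0*a+.085,.024*np.cos(a),z+.058+.024*np.sin(a)],(255,0,0))
dots(fx,np.c_[.042*np.cos(a),.042*np.sin(a),0*a+z+.01],(0,255,0))
for sj in(0,.015):dots(fx,[[.171-sj+i,j,.13] for i in(-.012,.012) for j in(-.025,.025)],(0,255,255) if sj else (255,0,255))
cv2.imwrite("pics/p2.png",cv2.resize(im[0:290,160:480],None,fx=2,fy=2,interpolation=cv2.INTER_CUBIC))
print(s["time"],s["tool_pos"],s["tcp_rot"],s["width"],s["wrist_force"])
```

```text
10.15 [0.50682008 0.10973313 0.21811423] [-2.25215526e+00 -2.19016316e+00  1.53339496e-04] 1.0045483583792025 [ 1.10540971  0.25959732 -0.53576896]
```

View pics/p2.png

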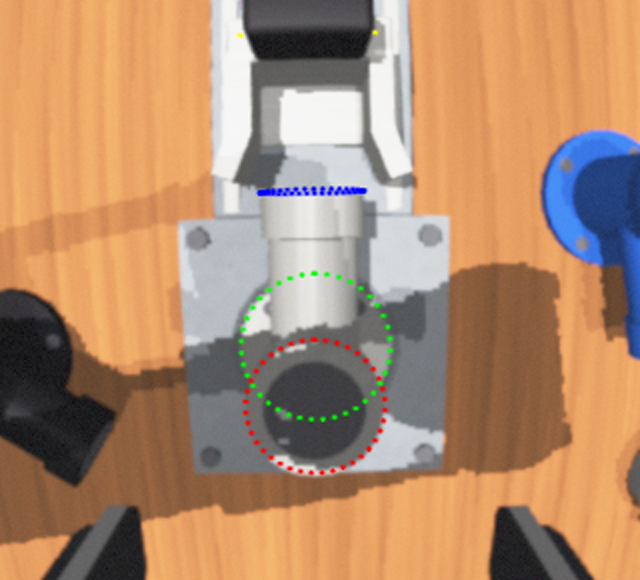

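The tee sits in the recess. Its collar and mouth match the model overlay, and the mouth centre (313) is in line with the saddle cheeks' centre (313). Next I'll shut the fingers and push the handle from behind.

>>> {"fn": "drive_tool", "kwargs": {"deltas": [{"hand": 0.8,"offset": [0,4,0],"angular": [0,0,0]},{"hand": 0.5,"offset": [0,9,0],"angular": [0,0,0]},{"hand": 0.2,"offset": [0.1,14,0],"angular": [0,0,0]},{"hand": 0,"offset": [0.1,18,0],"angular": [0,0,0]},{"hand": 0,"offset": [0.1,21.5,0],"angular": [0,0,0]},{"hand": 0,"offset": [0.1,22,0],"angular": [0,0,0]},{"hand": 0,"offset": [0.1,22,0],"angular": [0,0,0]}], "force": 30}}

```text
time: 11.02
tool_pos: [0.5073, 0.3292, 0.2169]
tcp_rot: [-2.251, -2.191, 0.004]
wrist_force: [0.8, -0.6, -0.5]
width: 0.001
```

>>> {"fn": "drive_tool", "kwargs": {"deltas": [{"hand": 0,"offset": [0,0,-4],"angular": [0,0,0]},{"hand": 0,"offset": [0,0,-8],"angular": [0,0,0]},{"hand": 0,"offset": [0,0,-11],"angular": [0,0,0]},{"hand": 0,"offset": [0,0,-11.8],"angular": [0,0,0]},{"hand": 0,"offset": [0,0,-11.8],"angular": [0,0,0]}]}}

```text
time: 11.65
tool_pos: [0.508, 0.3288, 0.1002]
tcp_rot: [-2.253, -2.189, 0.001]
wrist_force: [0.2, 0.6, -0.2]
width: 0.001
```

>>> {"fn": "drive_tool", "kwargs": {"deltas": [{"hand": 0,"offset": [0,-0.7,0],"angular": [0,0,0]},{"hand": 0,"offset": [0,-1.4,0],"angular": [0,0,0]},{"hand": 0,"offset": [0,-2.1,0],"angular": [0,0,0]},{"hand": 0,"offset": [0,-2.8,0],"angular": [0,0,0]},{"hand": 0,"offset": [0,-3.4,0],"angular": [0,0,0]},{"hand": 0,"offset": [0,-4.0,0],"angular": [0,0,0]}]}}

```text
time: 12.4
tool_pos: [0.508, 0.2897, 0.1003]
tcp_rot: [-2.252, -2.189, -0.001]
wrist_force: [0.1, 3.2, -0.9]
width: -0.002
```

>>> {"fn": "drive_tool", "kwargs": {"deltas": [{"hand": 0,"offset": [0,-0.5,0],"angular": [0,0,0]},{"hand": 0,"offset": [0,-1.0,0],"angular": [0,0,0]},{"hand": 0,"offset": [0,-1.5,0],"angular": [0,0,0]},{"hand": 0,"offset": [0,-2.0,0],"angular": [0,0,0]},{"hand": 0,"offset": [0,-2.5,0],"angular": [0,0,0]},{"hand": 0,"offset": [0,-3.0,0],"angular": [0,0,0]},{"hand": 0,"offset": [0,-3.4,0],"angular": [0,0,0]},{"hand": 0,"offset": [0,-3.6,0],"angular": [0,0,0]}]}}

```text
time: 13.4
tool_pos: [0.5078, 0.2534, 0.1002]
tcp_rot: [-2.252, -2.19, 0.001]
wrist_force: [-2.6, 3.0, 1.1]
width: -0.0
```

>>> {"fn": "drive_tool", "kwargs": {"deltas": [{"hand": 0,"offset": [0,-0.2,0],"angular": [0,0,0]},{"hand": 0,"offset": [0,-0.4,0],"angular": [0,0,0]}]}}

```text
time: 13.65
tool_pos: [0.5078, 0.2496, 0.1002]
tcp_rot: [-2.252, -2.19, 0.0]
wrist_force: [-2.5, 3.5, 0.9]
width: -0.001
```

>>> {"fn": "drive_tool", "kwargs": {"deltas": [{"hand": 0,"offset": [0,-0.15,0],"angular": [0,0,0]},{"hand": 0,"offset": [0,-0.3,0],"angular": [0,0,0]}]}}

```text
time: 13.9
tool_pos: [0.5078, 0.2467, 0.1001]
tcp_rot: [-2.252, -2.19, 0.0]
wrist_force: [-2.3, 2.8, -0.8]
width: -0.001
```

>>> {"fn": "drive_tool", "kwargs": {"deltas": [{"hand": 0,"offset": [0,-0.1,0],"angular": [0,0,0]},{"hand": 0,"offset": [0,-0.2,0],"angular": [0,0,0]}]}}

```text
time: 14.15
tool_pos: [0.5079, 0.2453, 0.1002]
tcp_rot: [-2.252, -2.189, -0.001]
wrist_force: [-2.8, 7.2, -1.0]
width: 0.002
```

>>> {"fn": "drive_tool", "kwargs": {"deltas": [{"hand": 0,"offset": [0,-0.1,0],"angular": [0,0,0]},{"hand": 0,"offset": [0,-0.1,0],"angular": [0,0,0]}]}}

```text
time: 14.4
tool_pos: [0.5078, 0.2453, 0.1002]
tcp_rot: [-2.251, -2.188, -0.003]
wrist_force: [-2.4, 8.3, -2.5]
width: -0.0
```

>>> {"fn": "drive_tool", "kwargs": {"deltas": [{"hand": 0,"offset": [0,-0.1,0],"angular": [0,0,0]},{"hand": 0,"offset": [0,-0.2,0],"angular": [0,0,0]},{"hand": 0,"offset": [0,-0.2,0],"angular": [0,0,0]}]}}

```text
time: 14.78
tool_pos: [0.5079, 0.2453, 0.1003]
tcp_rot: [-2.251, -2.186, -0.007]
wrist_force: [-4.4, 15.4, -3.4]
width: -0.003
```

>>> {"fn": "drive_tool", "kwargs": {"deltas": [{"hand": 0,"offset": [0,0.6,0],"angular": [0,0,0]},{"hand": 0,"offset": [0,2,0],"angular": [0,0,0]},{"hand": 0,"offset": [0,4,0],"angular": [0,0,0]},{"hand": 0,"offset": [0,5,4],"angular": [0,0,0]},{"hand": 0,"offset": [0,5,9],"angular": [0,0,0]},{"hand": 0,"offset": [0,2,14],"angular": [0,0,0]},{"hand": 0,"offset": [0,-3,15],"angular": [0,0,0]},{"hand": 0,"offset": [0,-6,15],"angular": [0,0,0]}]}}

```text
time: 15.78
tool_pos: [0.5094, 0.1813, 0.2529]
tcp_rot: [2.25, 2.188, 0.006]
wrist_force: [0.8, -0.4, 0.5]
width: 0.002
```

>>> {"fn": "drive_tool", "kwargs": {"deltas": [{"hand": 0,"offset": [0,-3,0],"angular": [0,0,0]},{"hand": 0,"offset": [0,-5,0],"angular": [0,0,0]},{"hand": 0,"offset": [0,-5,0],"angular": [0,0,0]},{"hand": 0,"offset": [0,-5,0],"angular": [0,0,0]}]}}

```text
time: 16.27
tool_pos: [0.5082, 0.1325, 0.2502]
tcp_rot: [-2.252, -2.19, -0.001]
wrist_force: [-0.4, 0.6, 0.9]
width: -0.003
```

Run:
```python
from workcell import bot
import cv2,pickle,numpy as np
from h import *
W=bot.read_camera("wrist");S=bot.read_camera("scene");s=bot.read_state()
im=W["frame"].copy();fx=[.507,.111,1.563]
def dots(X,col):
    for p in wproj(W,place(fx,X)): cv2.circle(im,tuple(int(v*16) for v in p),12,col,-1,cv2.LINE_AA,4)
for sj,c in((.06,(0,255,255)),(.055,(255,0,255))):dots([[.171-sj+i,j,.13] for i in(-.012,.012) for j in(-.025,.025)],c)
A=cv2.resize(im[0:290,180:460],None,fx=1.5,fy=1.5,interpolation=cv2.INTER_CUBIC)
B=cv2.resize(S["frame"][130:260,330:460],None,fx=2.9,fy=2.9,interpolation=cv2.INTER_CUBIC)
h=min(len(A),len(B));cv2.imwrite("pics/p3.png",np.hstack([A[:h],B[:h]]))
print(s["time"],s["tool_pos"],s["wrist_force"])
```

```text
16.375 [0.50805952 0.13268136 0.25022573] [ 0.25410094  0.74808343 -0.17740482]
```

View pics/p3.png

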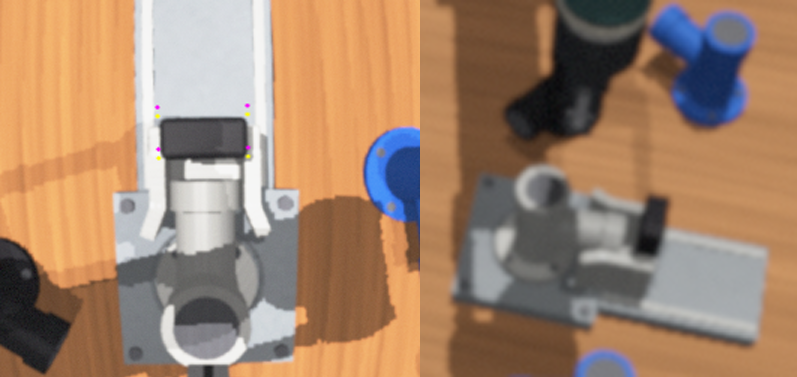

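The saddle's handle matches the joint-0.060 overlay (yellow), and its cheeks straddle the outlet. The tee is upright in the recess and the hand is clear, so I'm handing in.

```bash
python3 -c "
from workcell import bot
print(bot.finish_job())"
```

```text
the job is handed in; nothing more can be done
None
```

I picked up the grey tee by its top collar and lowered it flange down into the recess until it was resting there, with a light contact. I turned its outlet along the index line to the saddle and let go. I then pushed the saddle with shut fingers to its end stop and withdrew the hand. The job was handed in at about 16.4 s of the 53 s allowed.

**Last checks:**
- **Saddle:** it stopped dead at tool y = 0.245 while the push force rose to about 15 N. In the last picture the handle matches the 0.060 m (fully home) position, and the cheeks straddle the outlet.
- **Tee:** it stands upright in the recess. The tool height at contact was 0.099 m, as expected for the recess floor. Before the slide, the outlet lined up with the saddle to within about a pixel.
- **Hand:** it is clear of everything, with wrist force near zero.
- **Disagreements:** before lowering, the wrist picture showed the outlet about 1.3° off, and I corrected it. The fixture's angle came out between 1.552 and 1.570 rad across the views, and I used about 1.563. No check failed.
- **Other goods:** I did not move or grip any of them, but I did not measure their positions again afterwards.

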